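# Flip the C-clamp's status marker

### The job

The C-clamp has been checked: flip the marker that stands in front of its bay right over, so that its flag lies fully down on the far rest with the bar face up instead of the ring face. Use only the fingertips or the outside of the fingers, for example press its thumb tab down to raise the flag and then push the flag over; do not grip it. Leave the other two markers, the tools in the bays and the things lying about as they are, neither shifted nor lifted.

Things in the scene. Friction and masses are not known exactly. Their poses are not given: they have to be found in the camera images.
- rack: Plywood checking rack fixed on the table, 340 (x) x 430 (y) x 12 mm; origin at the centre of its underside; its +x points away from the robot (yaw within 12 degrees). Three identical flip markers stand 140 mm apart along y in its near half; behind each (+x) is its bay with one tool, parted by strips 10 mm high. An eraser and a cutter lie between the markers.
- marker_left (a joint): Angle (rad) of the left (+y) marker's flag about its level axle. 0: blade level towards the robot on the near rest, ring face up; pi/2: upright; pi: level on the far rest (rack +x), bar face up. 0 and pi are hard stops. A stiff hinge (0.05 N m friction, more than the flag's weight): the flag stays where it is left and does not drop by itself. Starts at 0 to 0.45.
- marker_left_hinge (a point): Fixed point, middle of the left (+y) marker's axle (along the rack's y), 74 mm above the table; axes as the rack's. Two cheeks, 18 mm long in x, 6 mm thick, carry the axle at y = +-41 mm (76 mm free between them) and rise 9 mm above it; rest posts 14 x 38 mm at x = +-74 mm end 3 mm below axle height; the foot plate's top is 57 mm below the axle.
- marker_left_tip (a point): Middle of the free end of the left (+y) marker's blade, 92 mm from the axle; moves with the flag.
- marker_left_plate (a point): Point on the left (+y) marker's axle, turning with the flag, a flat plate 4 mm thick through the axle (hub 14 mm across). Along -x the blade, 56 mm wide, reaches 92 mm from the axle; along +x, in the same plane, a ribbed thumb tab, 30 mm wide, reaches 38 mm: pressing the tab down raises the blade. z is the normal of the ring face (up at joint 0).
- bay_left (a point): Centre of the bay behind the left (+y) marker, on the board's top (12 mm above the table), 167 mm behind its axle.
- marker_middle (a joint): Angle (rad) of the middle marker's flag about its level axle. 0: blade level towards the robot on the near rest, ring face up; pi/2: upright; pi: level on the far rest (rack +x), bar face up. 0 and pi are hard stops. A stiff hinge (0.05 N m friction, more than the flag's weight): the flag stays where it is left and does not drop by itself. Starts at 0 to 0.45.
- marker_middle_hinge (a point): Fixed point, middle of the middle marker's axle (along the rack's y), 74 mm above the table; axes as the rack's. Two cheeks, 18 mm long in x, 6 mm thick, carry the axle at y = +-41 mm (76 mm free between them) and rise 9 mm above it; rest posts 14 x 38 mm at x = +-74 mm end 3 mm below axle height; the foot plate's top is 57 mm below the axle.
- marker_middle_tip (a point): Middle of the free end of the middle marker's blade, 92 mm from the axle; moves with the flag.
- marker_middle_plate (a point): Point on the middle marker's axle, turning with the flag, a flat plate 4 mm thick through the axle (hub 14 mm across). Along -x the blade, 56 mm wide, reaches 92 mm from the axle; along +x, in the same plane, a ribbed thumb tab, 30 mm wide, reaches 38 mm: pressing the tab down raises the blade. z is the normal of the ring face (up at joint 0).
- bay_middle (a point): Centre of the bay behind the middle marker, on the board's top (12 mm above the table), 167 mm behind its axle.
- marker_right (a joint): Angle (rad) of the right (-y) marker's flag about its level axle. 0: blade level towards the robot on the near rest, ring face up; pi/2: upright; pi: level on the far rest (rack +x), bar face up. 0 and pi are hard stops. A stiff hinge (0.05 N m friction, more than the flag's weight): the flag stays where it is left and does not drop by itself. Starts at 0 to 0.45.
- marker_right_hinge (a point): Fixed point, middle of the right (-y) marker's axle (along the rack's y), 74 mm above the table; axes as the rack's. Two cheeks, 18 mm long in x, 6 mm thick, carry the axle at y = +-41 mm (76 mm free between them) and rise 9 mm above it; rest posts 14 x 38 mm at x = +-74 mm end 3 mm below axle height; the foot plate's top is 57 mm below the axle.
- marker_right_tip (a point): Middle of the free end of the right (-y) marker's blade, 92 mm from the axle; moves with the flag.
- marker_right_plate (a point): Point on the right (-y) marker's axle, turning with the flag, a flat plate 4 mm thick through the axle (hub 14 mm across). Along -x the blade, 56 mm wide, reaches 92 mm from the axle; along +x, in the same plane, a ribbed thumb tab, 30 mm wide, reaches 38 mm: pressing the tab down raises the blade. z is the normal of the ring face (up at joint 0).
- bay_right (a point): Centre of the bay behind the right (-y) marker, on the board's top (12 mm above the table), 167 mm behind its axle.
- c_clamp: Small blue cast C-clamp, 108 x 78 x 12 mm, lying flat in one of the three bays (within 20 mm of the bay's centre); origin at the centre of its underside. Loose.
- sanding_block: Brown sanding block, 96 x 63 x 30 mm, lying in another bay; origin at the centre of its underside. Loose.
- tape_measure: Dark pocket tape measure, 60 x 74 x 28 mm, lying in another bay; origin at the centre of its underside. Loose.
- eraser: Small block eraser, 46 x 21 x 13 mm, on the rack between the left and middle markers; origin at the centre of its underside. Loose.
- cutter: Slim cutter, 156 x 22 x 19 mm, on the rack between the middle and right markers, along the rack's x; origin at the centre of its underside. Loose.
- screwdriver: Ball-grip screwdriver, 160 x 34 x 32 mm, on the table to the left of the rack; origin at the centre of its underside. Loose.
Things that resemble listed ones, but are neither listed nor needed, are in the scene too. There is more than one size of the c_clamp; the one meant has the size given above.

How it is judged (in metres and radians):
At the end, for the whole second after the job is handed in: The flag of the marker in front of the C-clamp's bay lies at the far end of its swing (joint above 3.0 rad, within 8 degrees of its far stop) and is still; the other two flags are still on the near side (below 0.75 rad) (((horizontal distance between c_clamp and bay_left below 0.065 m and value of joint marker_left above 3 rad and velocity of joint marker_left between -0.1 and 0.1 rad/s and value of joint each of marker_middle, marker_right below 0.75 rad) or (horizontal distance between c_clamp and bay_middle below 0.065 m and value of joint marker_middle above 3 rad and velocity of joint marker_middle between -0.1 and 0.1 rad/s and value of joint each of marker_left, marker_right below 0.75 rad) or (horizontal distance between c_clamp and bay_right below 0.065 m and value of joint marker_right above 3 rad and velocity of joint marker_right between -0.1 and 0.1 rad/s and value of joint each of marker_left, marker_middle below 0.75 rad))); the robot touches nothing.
It fails at once if another marker's flag is moved (its free end by more than 20 mm) ((not (horizontal distance between c_clamp and bay_left below 0.065 m) and distance of marker_left_tip from where it was at the start of the episode above 0.02 m) or (not (horizontal distance between c_clamp and bay_middle below 0.065 m) and distance of marker_middle_tip from where it was at the start of the episode above 0.02 m) or (not (horizontal distance between c_clamp and bay_right below 0.065 m) and distance of marker_right_tip from where it was at the start of the episode above 0.02 m)).
It fails at once if a tool in a bay or a thing lying about is shifted or lifted (by more than 20 mm) (distance of any of c_clamp, sanding_block, tape_measure, eraser, cutter, screwdriver from where it was at the start of the episode above 0.02 m).
It fails at once if a flag is gripped: the blade or the tab lies between the finger pads while they touch it ((z of the grasp point in the frame of marker_left_plate between -0.004 and 0.004 m and y of the grasp point in the frame of marker_left_plate between -0.034 and 0.034 m and x of the grasp point in the frame of marker_left_plate between -0.098 and 0.046 m and (x of the grasp point in the frame of marker_left_plate below -0.012 m or x of the grasp point in the frame of marker_left_plate above 0.012 m) and contact force between the fingers and marker_left above 0.5 N) or (z of the grasp point in the frame of marker_middle_plate between -0.004 and 0.004 m and y of the grasp point in the frame of marker_middle_plate between -0.034 and 0.034 m and x of the grasp point in the frame of marker_middle_plate between -0.098 and 0.046 m and (x of the grasp point in the frame of marker_middle_plate below -0.012 m or x of the grasp point in the frame of marker_middle_plate above 0.012 m) and contact force between the fingers and marker_middle above 0.5 N) or (z of the grasp point in the frame of marker_right_plate between -0.004 and 0.004 m and y of the grasp point in the frame of marker_right_plate between -0.034 and 0.034 m and x of the grasp point in the frame of marker_right_plate between -0.098 and 0.046 m and (x of the grasp point in the frame of marker_right_plate below -0.012 m or x of the grasp point in the frame of marker_right_plate above 0.012 m) and contact force between the fingers and marker_right above 0.5 N)).
It also fails if it takes over 48 s, if anything falls off the work surface, if the arm or the gripper's body presses on something with over 40 N, if the wrist force passes 120 N, or if a joint passes its speed limit or range.

### The arm

A 7-joint arm with a two-finger parallel gripper is mounted at the origin on a cart in front of the work surface, level with it; the furniture and walls round the work are solid. World frame = base frame: x ahead of the robot, y to its left, z up, the work surface at z = 0. Lengths are in mm, angles in rad, forces in N, time in s.
With the tool pointing down it reaches from about 400 to 875 mm from the base axis. Payload 19.3 kg.
Tool frame: the origin (TCP) lies at the very end of the fingers, on their centre line; the grasp point (between the pads) lies 19 mm behind it (grip_point_offset is the z of the grasp point in the tool frame, in mm); z points along the fingers, y is the line along which they close (so a half turn about z gives the same grasp; the last joint's range is limited). The gripper opens to 85 mm and grips with 20 to 120 N. Pads are 22 mm wide; open, the fingers measure 114 mm over their backs; the gripper's body (76 mm by 85 mm) begins 54 mm behind the grasp point. The pads swing forward as they close: fully open they stand 13 mm farther back than shut.
Start: joints at [-1.239, 0.521, -0.036, 1.599, 0.021, 1.021, -0.113], TCP at [244.44, 575.208, 231.291] pointing down, gripper open.
Joint ranges: [-2.91, 2.91], [-0.3, 2.13], [-1.5, 1.42], [0.17, 2.43], [-1.26, 4.41], [0.16, 1.93], [-2.52, 2.52]. Speed limits (rad/s): [1.89, 1.89, 2.39, 2.39, 3.01, 3.01, 3.01].

### API

Orientations are given as a 3x3 rotation matrix whose columns are the frame's x, y, z axes.
In Python, from workcell import movep, movel, goto_joints, open_gripper, clamp, wait, inverse_kinematics, read_state, camera, PlanningError, finish_job, grip_point_offset gives the robot as it stands. Calls block until the motion is done:
- movep(position, orientation): joint-space move of the TCP to a pose.
- movel(position, frame=None, max_speed=150, guard=None): straight line of the TCP; frame=None keeps the orientation; max_speed is the mean speed in mm/s. With guard (N) it stops when the force on the tool has changed by that much, and returns True; else False.
- goto_joints(angles): joint-space move.
- open_gripper() and clamp(): open the fingers fully, or close them until they stop; the grip force is fixed at half the most.
- wait(seconds).
- inverse_kinematics(position, orientation): joint angles nearest the present ones, or None.
- read_state(): the state.
- camera(name): name is "side" or "top"; returns a dict with "image" (384x512x3 uint8, blue, green, red), "range_z" (384x512 float32, mm along the optical axis (not along the pixel's ray), 0 where there is no reading), "fx", "fy", "cx", "cy" (pixels), "cam_to_world" (4x4, takes a point from camera to world coordinates). Camera axes: x right, y up, looking along -z (the intrinsics and any distortion apply to the point x, -y, -z); pixel columns grow to the right and rows downward; lengths in mm; the calibration is good to about 2 mm. A picture is of the moment at which its call begins.
A pose or a line that the arm cannot do raises PlanningError and nothing moves.
- finish_job(): hands the job in; it is judged then, once.
The state is a dict: "time": time; "qpos": joint angles; "qvel": joint speeds; "joint_efforts": joint torques, N m; "eef_pos": TCP position; "tool_rot": TCP orientation; "ft_force": force on the tool from outside, world axes, zero at the start; "torque": the same for the moment, N m; "finger_gap": finger opening in mm; "gripper_force": force on a finger pad.
Only numpy, scipy, OpenCV 4.12 (cv2) and the standard library are available. Lean on these libraries where they do the work, as an engineer would, in place of code of your own. Each camera call takes 0.05 s, during which the arm holds its last target. There are 200 camera calls.

## Working session

There is one attempt and no reset: what is moved stays moved. The work goes in short steps, each a Python script; the robot and the scene stay as the last script left them, time stands still between calls to the robot, and variables do not carry over. Pictures are saved under pics/ and viewed, at most 10 in all, crops included, and the job is handed in when it is done.

```bash
mkdir -p pics; python3 - <<'E'
from workcell import *
import cv2,numpy as np
for n in("top","side"):
    c=camera(n); cv2.imwrite(f"pics/{n}0.png",cv2.resize(c["image"],None,fx=1.5,fy=1.5)); np.savez(n+"0.npz",**c)
    print(n,c["fx"],c["cx"],c["cy"],np.round(c["cam_to_world"],3).tolist(),[k for k in c])
s=read_state();print(s["time"],s["eef_pos"],np.round(s["tool_rot"],3).tolist(),s["finger_gap"])
E
```

```text
top 494.41721479551285 256.38583199948965 188.37983502989889 [[0.027, 0.982, -0.188, 304.173], [-1.0, 0.028, -0.001, 133.174], [0.004, 0.187, 0.982, 1271.097], [0.0, 0.0, 0.0, 1.0]] ['image', 'range_z', 'fx', 'fy', 'cx', 'cy', 'cam_to_world']
side 363.2521290563478 257.69366873836714 193.51203986484362 [[0.992, 0.064, -0.105, 423.037], [-0.122, 0.527, -0.841, -802.02], [0.002, 0.847, 0.531, 679.339], [0.0, 0.0, 0.0, 1.0]] ['image', 'range_z', 'fx', 'fy', 'cx', 'cy', 'cam_to_world']
0.1 [244.32217801 574.98948739 230.82548245] [[-0.92, 0.391, -0.0], [0.391, 0.92, -0.001], [-0.0, -0.001, -1.0]] 85.31833841032532
```

View pics/top0.png

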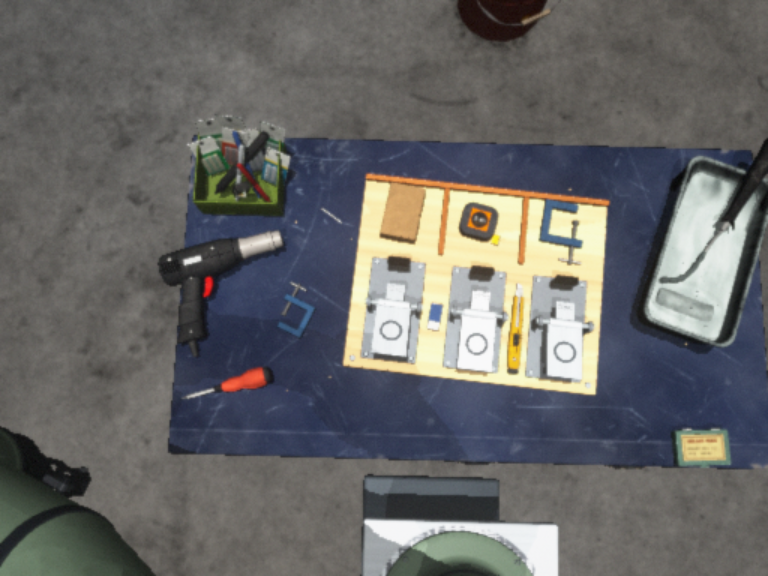

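View pics/side0.png

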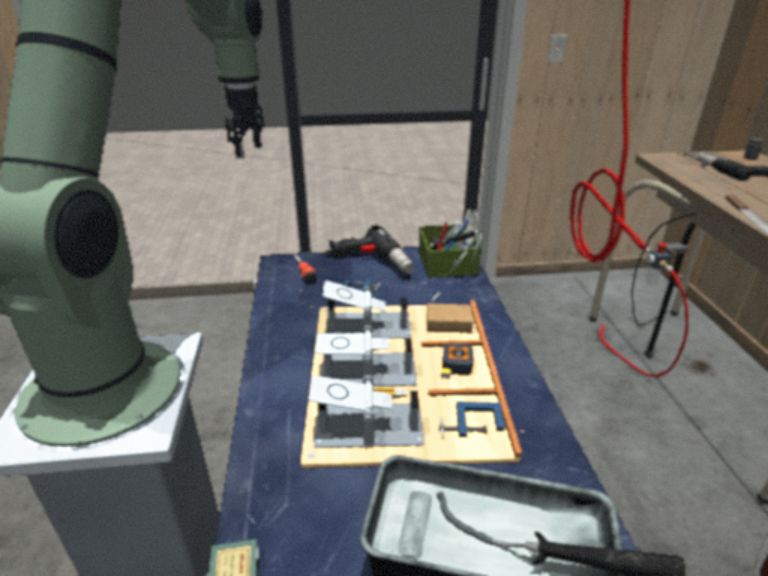

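The top view shows the blue C-clamp in the right bay at about (562,228) in the enlarged picture. The right marker's blade is at (565,350) and the cutter at (516,330). The side view shows the right flag slightly raised. Next I'll measure the rack and the right flag.

```bash
cat > h.py <<'E'
import numpy as np,cv2
def load(n): return dict(np.load(n))
def ray(c,u,v):
    d=np.stack([(u-c["cx"])/c["fx"],-(v-c["cy"])/c["fy"],-np.ones_like(u,dtype=float)],-1)
    M=c["cam_to_world"]; return M[:3,3],d@M[:3,:3].T
def onplane(c,u,v,z):
    o,d=ray(c,np.asarray(u,float),np.asarray(v,float)); return o+d*((z-o[2])/d[...,2])[...,None]
def cloud(c):
    v,u=np.mgrid[:384,:512].astype(float); o,d=ray(c,u,v); return o+d*c["range_z"][...,None]
E
python3 - <<'E'
from h import *
c=load("top0.npz"); im=c["image"]; P=cloud(c); hsv=cv2.cvtColor(im,cv2.COLOR_BGR2HSV)
reg=np.zeros((384,512),bool); reg[105:275,220:415]=1
wood=(hsv[...,0]>8)&(hsv[...,0]<32)&(hsv[...,1]>40)&(hsv[...,2]>120)&reg
m=cv2.morphologyEx(wood.astype(np.uint8),cv2.MORPH_CLOSE,np.ones((5,5)))
cn=max(cv2.findContours(m,0,2)[0],key=cv2.contourArea)
hull=cv2.convexHull(cn)[:,0].astype(float)
w=onplane(c,hull[:,0],hull[:,1],12.)
r=cv2.minAreaRect(w[:,:2].astype(np.float32)); print("rack",r,cv2.boxPoints(r).tolist())
white=(hsv[...,1]<45)&(hsv[...,2]>170)&reg
n,l,st,ce=cv2.connectedComponentsWithStats(white.astype(np.uint8))
for i in range(1,n):
    if st[i,4]>60:
        Q=P[l==i]; print(i,st[i],Q.min(0).round(),Q.max(0).round(),Q.mean(0).round(1))
blue=(hsv[...,0]>90)&(hsv[...,0]<125)&(hsv[...,1]>100)&(hsv[...,2]>70)
b=blue.copy(); b[:,:350]=0;b[:130]=0;b[180:]=0;b[:,398:]=0
v,u=np.nonzero(b); Q=onplane(c,u,v,24.); print("clamp",cv2.minAreaRect(Q[:,:2].astype(np.float32)))
E
```

```text
rack ((558.1364135742188, -26.008438110351562), (431.5357360839844, 356.2478332519531), 84.98480224609375) [[361.83203125, -225.37864685058594], [716.7159423828125, -256.5218200683594], [754.4407958984375, 173.3617706298828], [399.556884765625, 204.50494384765625]]
20 [385 150  18  20 244] [ 304. -246.    6.] [ 659.  133. 1271.] [ 632.5 -221.    22.2]
26 [ 235  172   49   67 1864] [304.  67.   6.] [ 588.  189. 1271.] [496.7 126.3  57.6]
29 [ 272  178   65   71 2343] [304. -72.   5.] [ 576.  133. 1271.] [470.6  -6.   48.2]
30 [ 353  184   44   71 1613] [ 304. -225.    6.] [ 563.  133. 1271.] [ 470.9 -157.3   65.6]
46 [348 216  13  36 295] [ 390. -133.    8.] [ 479. -101.   23.] [ 429.  -118.7   16.5]
clamp ((657.826171875, -170.92864990234375), (66.27039337158203, 72.94776916503906), 83.14290618896484)
```

```bash
python3 - <<'E'
from h import *
yaw=np.radians(-5.0); ex=np.array([np.cos(yaw),np.sin(yaw),0]); ey=np.array([-np.sin(yaw),np.cos(yaw),0])
near=np.array([380.7,-10.4,0])
def rk(P): D=P-near; return np.stack([D@ex,D@ey,P[...,2]],-1)
for n in("top0.npz","side0.npz"):
    c=load(n); P=cloud(c); R=rk(P); hsv=cv2.cvtColor(c["image"],cv2.COLOR_BGR2HSV)
    white=(hsv[...,1]<60)&(hsv[...,2]>140)&(c["range_z"]>0)
    for nm,y0 in(("L",140),("M",0),("R",-140)):
        s=white&(abs(R[...,1]-y0)<45)&(R[...,2]>50)&(R[...,2]<150)&(R[...,0]>0)&(R[...,0]<200)
        Q=R[s]
        s2=Q[:,0]<150
        A=np.c_[Q[:,0],Q[:,1],np.ones(len(Q))]
        k=np.ones(len(Q),bool)
        for _ in range(4):
            p=np.linalg.lstsq(A[k],Q[k,2],rcond=None)[0]; k=abs(A@p-Q[:,2])<5
        G=Q[k]; print(n,nm,len(G),"plane",p.round(3),"xrng",np.percentile(G[:,0],[1,99]).round(1),"y",np.percentile(G[:,1],[1,50,99]).round(1),"x at z=76",((76-p[2]-p[1]*y0)/p[0]).round(1))
    # all heights along x near right marker's cheeks (y0 +-41) 
    for yy in(-181,-99):
        s=(abs(R[...,1]-yy)<4)&(R[...,2]>70)&(R[...,2]<95); 
        if s.sum(): print(" cheek",yy,s.sum(),np.percentile(R[s],[5,50,95],axis=0).round(1).tolist())
E
```

```text
top0.npz L 979 plane [-3.69000e-01  3.00000e-03  1.15062e+02] xrng [ 20.6 138.9] y [103.2 139.5 179.7] x at z=76 107.1
top0.npz M 1069 plane [-1.2000e-02 -7.0000e-03  7.7575e+01] xrng [ 14.5 141. ] y [-34.1  -0.2  34.5] x at z=76 133.1
top0.npz R 1008 plane [-2.49000e-01 -5.00000e-03  1.01998e+02] xrng [ 17.3 139.7] y [-176.1 -139.9 -109.8] x at z=76 107.2
 cheek -181 28 [[97.3, -184.1, 73.6], [105.1, -180.0, 79.5], [113.3, -177.9, 85.2]]
 cheek -99 25 [[97.1, -101.4, 72.0], [103.7, -98.5, 80.6], [113.4, -95.8, 85.5]]
side0.npz L 399 plane [-3.72000e-01  6.00000e-03  1.15287e+02] xrng [ 20.2 139.4] y [110.2 135.3 170.3] x at z=76 108.0
side0.npz M 561 plane [-1.7000e-02  7.0000e-03  7.8901e+01] xrng [ 14.4 140.4] y [-29.7  -4.3  33.2] x at z=76 173.3
side0.npz R 830 plane [-2.50000e-01  1.00000e-02  1.04541e+02] xrng [ 17.  140.1] y [-169.  -142.8 -107.7] x at z=76 108.6
 cheek -181 26 [[97.7, -184.7, 73.1], [103.5, -183.3, 81.7], [111.4, -178.4, 84.0]]
 cheek -99 155 [[-419.2, -102.5, 70.6], [-349.4, -100.4, 80.9], [108.3, -95.9, 93.2]]
```

The right hinge is at rack (105, -140), and the cheeks, the blade end and the plane fit all agree. The flag angle is about 0.245 rad. I'll press the tab first.

```bash
cat >> h.py <<'E'
yaw=np.radians(-5.0); ex=np.array([np.cos(yaw),np.sin(yaw),0]); ey=np.array([-np.sin(yaw),np.cos(yaw),0]); ez=np.array([0,0,1.])
near=np.array([380.7,-10.4,0]); H=near+105*ex-140*ey+74*ez
def at(x,z): return H+x*ex+z*ez      # finger centre x, tip z, relative to the axle
E
python3 - <<'E'
from h import *
from workcell import *
clamp()
best=None
for s in(1,-1):
    R=np.c_[s*ex,-s*ey,-ez]; q=inverse_kinematics(at(33,190),R); print(s,None if q is None else np.round(q,2))
    if q is not None:
        m=2.52-abs(q[6])
        if best is None or m>best[0]: best=(m,R)
R=best[1]; print(read_state()["finger_gap"],H)
movep(at(33,190),R)
movel(at(33,20)); s=read_state(); print(s["eef_pos"]-at(33,20),s["ft_force"],s["time"])
for x,z in((33,-20),(28,-28)):
    print(movel(at(x,z),max_speed=60,guard=20),read_state()["ft_force"].round(1) if hasattr(read_state()["ft_force"],"round") else read_state()["ft_force"])
c=camera("side"); cv2.imwrite("pics/side1.png",cv2.resize(c["image"][180:330,180:380],None,fx=3,fy=3))
print(read_state()["time"])
E
```

```text
1 [-0.55  0.57  1.12  1.84 -0.58  1.1  -0.87]
-1 [-0.23  0.38  0.57  1.83 -0.24  1.    1.92]
-0.05604811650975999 [ 473.09863931 -159.01861072   74.        ]
[ 0.32607013 -0.11434355  0.62518737] [0.60621058 0.12597336 0.55276195] 4.9083
False [ 0.5 -0.6  0.1]
False [ 0.4  0.4 -0.8]
6.0833
```

View pics/side1.png

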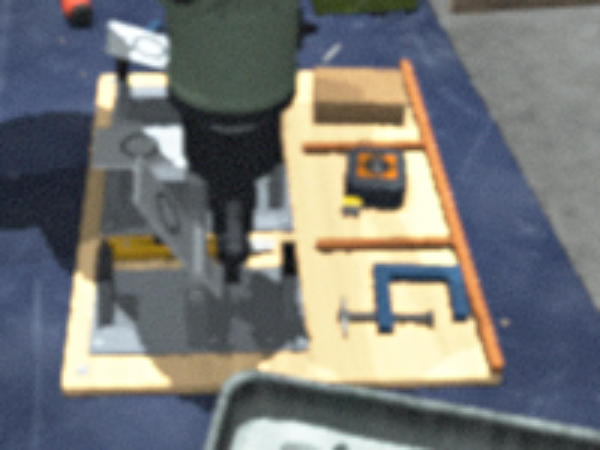

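The right flag, at (170,210) in the crop, is raised to about 60° and nothing else has moved. Now I'll push it over from the near side.

```bash
python3 - <<'E'
from h import *
from workcell import *
movel(at(33,-10)); movel(at(33,150)); movel(at(-90,150)); movel(at(-90,55))
print(movel(at(-13,60),max_speed=100,guard=25))
for p in np.radians([75,60,45,30,15,5,-1]):
    x,z=60*np.cos(p)-2*np.sin(p)-11,60*np.sin(p)+2*np.cos(p)
    g=movel(at(x,z),max_speed=60,guard=20); print(round(np.degrees(p)),g,np.round(read_state()["ft_force"],1))
    if g: break
movel(at(x,60)); movel(at(-10,170))
for n in("top","side"):
    c=camera(n); np.savez(n+"2.npz",**c)
    a=c["image"][100:280,210:420] if n=="top" else c["image"][180:330,180:380]
    cv2.imwrite(f"pics/{n}2.png",cv2.resize(a,None,fx=2.8,fy=2.8))
s=read_state();print(s["time"],s["ft_force"])
P=cloud(load("side2.npz")); D=P-H; X,Y,Z=D@ex,D@ey,D[...,2]
k=(abs(Y)<26)&(X>25)&(X<100)&(Z>-20)&(Z<40); print(k.sum(),np.percentile(X[k],[1,99]),np.percentile(Z[k],[5,50,95]))
E
```

```text
False
75 False [-0.4  0.4 -0.3]
60 False [-0.1 -0.2 -0.3]
45 False [ 0.1  0.6 -0.1]
30 False [ 0.3 -1.   0.8]
15 False [-0.6 -0.4 -0.4]
5 False [-0.6 -0.7 -0.1]
-1 True [-5.3  3.4 25.9]
14.45 [ 0.51539016 -0.24952487  0.08429655]
439 [25.73891552 90.74246059] [0.00800704 2.57437807 4.69938929]
```

View pics/side2.png

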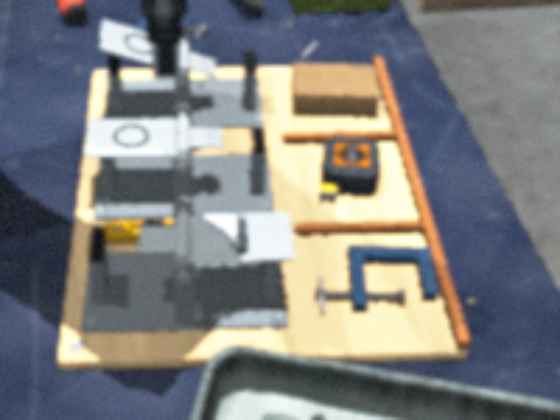

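The right flag lies level on the far rest at (255,235), bar face up, 2.6 mm above the axle where 2 mm is expected. The final press met the hard stop. The other flags and the tools are unchanged and the gripper is clear.

```bash
python3 -c "
from workcell import *
print(finish_job())"
```

```text
the job is handed in; nothing more can be done
None
```

I flipped the right marker, the one in front of the C-clamp's bay, fully onto its far rest with the bar face up. The camera check before hand-in showed nothing else disturbed, and the job is handed in, though the system returned no verdict.

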